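# Sift the small net weights out of a mixed jar into the carton

## Task

The clear jar in the sloping rest holds four small round net weights and one large one. With the jar still in its rest, turn its cap so that the middle-sized of its three slots stands at the jar's outlet (on the side that lies on the rest), then pick the jar up and tip it over the open white carton until all four small weights have run out into it and only the large one is left inside. Lay the jar back in its rest as it was, the cap end uppermost, let go of it, and leave the tape, knife, stapler and closed box where they are.

Things in the scene. Friction and masses are not known exactly. Their poses are not given: they have to be found in the camera images.
- jar: clear jar, square, 55 mm across its flats, 98 mm long over the cap, walls 2.5 mm, 0.18 kg. Origin: centre of its underside. z: along the axis, out through the cap; x, y: square to the flats. At the start its -x flat lies on the rest, the axis leaning 42 degrees from vertical to the -x side. Cap skirt from z = 80 to 98 mm, bare body below
- jar_grip (a point): point on the jar's axis 46 mm from its underside, axes as the jar's: grip the two y flats here; the body is 55 mm wide, and here the bed of the rest below is only 40 mm wide
- jar_outlet (a point): lower edge of the outlet on the inside of the jar's -x wall, at the cap: 25 mm to -x of the axis, 98 mm from the underside; axes as the jar's. Under the cap a fixed web closes the mouth except this outlet, 36 mm wide in y and 21 mm high. Tip towards -x, cap 20 to 25 degrees below level and -x flat down: the weights roll out along that flat. If the large one holds a small one back, raise the cap end till all run back to the bottom, and tip again
- cap (a joint): turn of the black cap about the jar's z, rad, anticlockwise positive looking at the cap from outside. Its three slots, 33 mm long, reach the outlet at 0 (wide, 18 mm clear), 2.2 (middle, 12 mm) and 4.2 (narrow, 6 mm); stops at -0.3 and 4.6. Light drag (0.02 N m), stays where left; press the jar lightly on the bed as you turn; set within about 0.1. Starts between -0.2 and 0.6: regrasp
- cap_top (a point): centre of the outer face of the cap, on the jar's axis, 98 mm from the underside; z points outward along the axis, x and y turn with the cap. The cap is black, round, 64 mm across, with a finely ribbed skirt reaching 18 mm down from this face, to be gripped by the skirt along the axis
- rest: fixed sloping rest of grey sheet steel, foot 115 x 80 mm, origin on the table under its middle. The jar lies with its axis leaning 42 degrees from vertical to the rest's -x, cap end up. A ledge carries its underside; side lips (28 mm along the jar, 30 mm high off the bed) stand 2 mm clear of each y flat. The bed ends 67 mm from the ledge. The jar lifts square off the bed, to its own +x
- rest_seat (a point): where the jar's origin lies when it is home in the rest: 35 mm along the rest's x, 32 mm above the table; axes as the rest's
- small_a: small round tungsten net weight, a plain dark grey ball 10 mm across, 10 g, one of four alike, in the jar at the start; origin at its centre
- small_b: small round tungsten net weight, a plain dark grey ball 10 mm across, 10 g, one of four alike, in the jar at the start; origin at its centre
- small_c: small round tungsten net weight, a plain dark grey ball 10 mm across, 10 g, one of four alike, in the jar at the start; origin at its centre
- small_d: small round tungsten net weight, a plain dark grey ball 10 mm across, 10 g, one of four alike, in the jar at the start; origin at its centre
- large: the one large round tungsten net weight, a plain dark grey ball 14 mm across, 26 g, in the jar at the start and to stay there; it passes the wide slot but not the middle one; origin at its centre
- carton: open white product carton, fixed, 200 mm (x) x 140 mm (y), 55 mm high, walls and floor 4 mm, origin at the centre of its underside; its tuck flap hangs out beyond the -x side up to 52 mm, rising no higher than 57 mm, and two small flaps stand out at the y sides
- tape: bystander: roll of yellow packing tape lying flat, 94 mm across, 48 mm high, origin under its centre
- knife: bystander: black snap-off knife lying flat, 150 mm long along x, 17 mm high, origin under its middle
- pack: bystander: closed white box 150 x 90 x 42 mm, origin at the centre of its underside
- stapler: bystander: black desk stapler 125 x 30 x 45 mm, long along x, origin at the centre of its underside
Things that resemble listed ones, but are neither listed nor needed, are in the scene too. What is shaped like the rest but pink is not meant.

How it is judged (in metres and radians):
On the way, in this order (a step that is already met when the one before it is completed fails the run):
1. the cap's middle slot stands at the outlet (cap within 0.2 rad of 2.2) while the jar is still in its rest, cap end up (value of joint cap between 2 and 2.4 rad and distance between jar and rest_seat below 0.015 m and angle between jar's own z axis and vertical below 0.9 rad), for 0.2 s.
2. all four small weights lie in the carton and the large one is still in the jar (x of small_a in the frame of carton between -0.1 and 0.1 m and y of small_a in the frame of carton between -0.07 and 0.07 m and z of small_a in the frame of carton between 0 and 0.04 m and x of small_b in the frame of carton between -0.1 and 0.1 m and y of small_b in the frame of carton between -0.07 and 0.07 m and z of small_b in the frame of carton between 0 and 0.04 m and x of small_c in the frame of carton between -0.1 and 0.1 m and y of small_c in the frame of carton between -0.07 and 0.07 m and z of small_c in the frame of carton between 0 and 0.04 m and x of small_d in the frame of carton between -0.1 and 0.1 m and y of small_d in the frame of carton between -0.07 and 0.07 m and z of small_d in the frame of carton between 0 and 0.04 m and z of large in the frame of jar between 0 and 0.095 m and x of large in the frame of jar between -0.03 and 0.03 m and y of large in the frame of jar between -0.03 and 0.03 m), for 0.2 s.
At the end, for the whole second after the job is handed in: All four small weights lie still in the carton (centres inside its walls, under 40 mm up), the large one is inside the jar, and the released jar lies still in its rest: underside centre within 10 mm of the seat, axis and sides within 0.1 rad of how it lay (all of step 2 and linear speed of each of small_a, small_b, small_c, small_d below 0.05 m/s and distance between jar and rest_seat below 0.01 m and angle between jar's own z axis and vertical between 0.633 and 0.833 rad and angle between the y axis of jar and the y axis of rest, either way round below 0.12 rad and x of cap_top in the frame of rest below 0 m and linear speed of jar below 0.02 m/s); the robot touches nothing.
It fails at once if the large weight leaves the jar (z of large in the frame of jar above 0.11 m).
It fails at once if the tape is shifted more than 20 mm (distance of tape from where it was at the start of the episode above 0.02 m).
It fails at once if the knife is shifted more than 20 mm (distance of knife from where it was at the start of the episode above 0.02 m).
It fails at once if the pack is shifted more than 20 mm (distance of pack from where it was at the start of the episode above 0.02 m).
It fails at once if the stapler is shifted more than 20 mm (distance of stapler from where it was at the start of the episode above 0.02 m).
It also fails if it takes over 72 s, if anything falls off the work surface, if the arm or the gripper's body presses on something with over 40 N, if the wrist force passes 120 N, or if a joint passes its speed limit or range.

## Robot

A 6-joint arm with a two-finger parallel gripper is mounted at the origin on the work surface. World frame = base frame: x ahead of the robot, y to its left, z up, the work surface at z = 0. Lengths are in m, angles in degrees, forces in N, time in s.
With the tool pointing down it reaches from about 0.375 to 0.75 m from the base axis. Payload 9 kg.
Tool frame: the origin (TCP) lies where the fingers leave the gripper's body, on its centre line; the fingertips stand 73 mm ahead of it and the grasp point (between the pads) lies 54 mm ahead of it (robot.tip_reach is the distance from the TCP to the fingertips, in m); z points along the fingers, y is the direction in which the jaws open and shut (so a half turn about z gives the same grasp; the last joint's range is limited). The gripper opens to 85 mm and grips with 20 to 120 N. Pads are 22 mm wide; open, the fingers measure 114 mm over their backs; the gripper's body (76 mm by 85 mm) begins 54 mm behind the grasp point. The pads swing forward as they close: fully open they stand 13 mm farther back than shut.
Start: joints at [57.428, 5.964, 5.575, 89.605, 0, 77.527], TCP at [0.206, 0.563, 0.304] pointing down, gripper open.
Joint ranges: [-171.21, 171.21], [-48.23, 106.86], [-62.78, 66.21], [-105.2, 120.99], [-86.42, 89.51], [-180, 180]. Speed limits (degrees/s): [127.2, 127.2, 147.25, 180, 180, 180].

## Interface

Orientations are given as [roll, pitch, yaw] about the fixed x, y, z axes, in that order (R = Rz(yaw) Ry(pitch) Rx(roll)).
In Python, from plant import robot gives the robot as it stands. Calls block until the motion is done:
- robot.move_pose(position, orientation): joint-space move of the TCP to a pose.
- robot.line_to(position, vel=0.15, rotation=None, guard=None): straight line of the TCP; rotation=None keeps the orientation; vel is the mean speed in m/s. With guard (N) it stops when the force on the tool has changed by that much, and returns True; else False.
- robot.goto_joints(angles): joint-space move.
- robot.set_gripper(opening): finger opening in m; the grip force is fixed at half the most; returns when the fingers have stopped.
- robot.pause(seconds).
- robot.ik(position, orientation): joint angles nearest the present ones, or None.
- robot.observe(): the state.
- robot.grab_frame(name): name is "side" or "top"; returns the picture (480x640x3 uint8, blue, green, red); there is no depth.
- robot.get_calibration(name): a dict with "vertical_fov" (degrees; the focal length in pixels is half the picture's height over the tangent of half this angle, whatever the lens; pixels are square), "cx", "cy" (the principal point, pixels), "rvec" (rotation vector, rad) and "tvec" (3), from world to camera coordinates, as OpenCV has them. Camera axes: x right, y down, z forward; pixel columns grow to the right and rows downward; lengths in m; the calibration is good to about 2 mm. A picture is of the moment at which its call begins. get_calibration takes no time and is no camera call.
A pose or a line that the arm cannot do raises robot.IKError and nothing moves.
- robot.job_done(): hands the job in, once; it reports no verdict.
The state is a dict: "time": time; "q": joint angles; "qvel": joint speeds; "joint_torque": joint torques, N m; "tool_pos": TCP position; "tcp_rot": TCP orientation; "ft_force": force on the tool from outside, world axes, zero at the start; "torque": the same for the moment, N m; "gripper_width": finger opening in m.
Only numpy, scipy, OpenCV 4.12 (cv2) and the standard library are available. Lean on these libraries where they do the work, as an engineer would, in place of code of your own. Each camera call takes 0.05 s, during which the arm holds its last target. There are 200 camera calls.

## Working session

There is one attempt and no reset: what is moved stays moved. The work goes in short steps, each a Python script; the robot and the scene stay as the last script left them, time stands still between calls to the robot, and variables do not carry over. Pictures are saved under pics/ and viewed, about 8 in all and at most 12, crops included, and the job is handed in when it is done.

```bash
mkdir -p pics; ls
python3 - <<'E'
from plant import robot
import cv2,numpy as np
for n in("side","top"):
    f=robot.grab_frame(n);cv2.imwrite(f"pics/{n}0.png",f)
    c=robot.get_calibration(n);R=cv2.Rodrigues(np.array(c["rvec"]))[0]
    print(n,c,"cam pos",-R.T@np.array(c["tvec"]))
print(robot.observe())
E
```

```text
pics
side {'vertical_fov': 43.893387265611075, 'cx': 319.31643931886913, 'cy': 240.59871207372638, 'rvec': array([ 2.15327213, -0.29939366,  0.18003428]), 'tvec': array([-0.56640693,  0.1758594 ,  1.27141529])} cam pos [ 0.26321602 -1.06895592  0.86964978]
top {'vertical_fov': 51.00937635268224, 'cx': 323.628256929689, 'cy': 244.3204172723333, 'rvec': array([ 2.14554881, -2.19261034,  0.10516267]), 'tvec': array([-0.01118837,  0.58527295,  1.51202591])} cam pos [ 0.43191002 -0.02611622  1.56258236]
{'time': 0.1, 'q': array([5.74256995e+01, 5.99619754e+00, 5.53217331e+00, 8.96042841e+01,
       5.88605278e-04, 7.75266212e+01]), 'qvel': array([-0.01718945, -0.04860856,  0.2323005 ,  0.10455793, -0.04930189,
       -0.05161826]), 'joint_torque': array([ 6.55762211e-03, -5.58209109e+01,  5.04720140e+01,  1.31521552e-02,
       -2.71101526e-04, -2.09535028e-05]), 'tool_pos': array([0.20608045, 0.5632785 , 0.30319613]), 'tcp_rot': array([-1.79933431e+02, -1.53283415e-02,  1.59899069e+02]), 'ft_force': array([ 0.02022324, -0.00078583, -0.42432821]), 'torque': array([-0.02422547,  0.03771117,  0.01801333]), 'gripper_width': 0.08536976238007786}
```

View pics/side0.png

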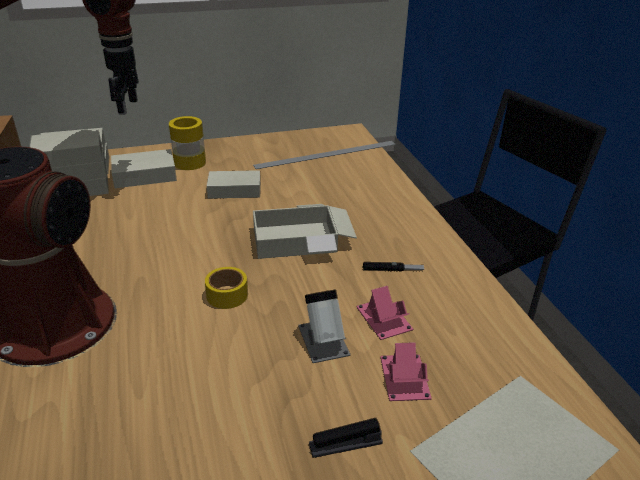

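View pics/top0.png

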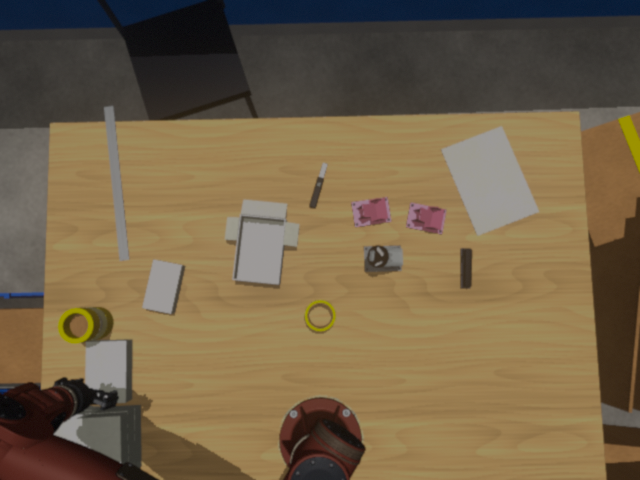

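The side view shows the jar in the grey rest at about (325,320), cap up-left, with two pink decoy rests at (385,310) and (405,370). The open carton is at (295,230). In the top view the jar cap is at (378,257), the grey rest extends right to (400,258), and the carton is at (262,250). I'll enlarge the jar in both views to confirm.

```bash
cat > h.py <<'E'
import numpy as np,cv2
from plant import robot
from scipy.spatial.transform import Rotation as Ro
def cam(n):
    c=robot.get_calibration(n);R=cv2.Rodrigues(np.array(c["rvec"]))[0];t=np.array(c["tvec"])
    f=240/np.tan(np.radians(c["vertical_fov"]/2));return R,t,f,c["cx"],c["cy"]
def ray(n,u,v):
    R,t,f,cx,cy=cam(n);d=R.T@np.array([(u-cx)/f,(v-cy)/f,1.]);return -R.T@t,d/np.linalg.norm(d)
def onz(n,u,v,z):
    o,d=ray(n,u,v);return o+d*(z-o[2])/d[2]
def tri(us,ut):
    o1,d1=ray("side",*us);o2,d2=ray("top",*ut)
    s=np.linalg.lstsq(np.c_[d1,-d2],o2-o1,rcond=None)[0];a=o1+d1*s[0];b=o2+d2*s[1];return (a+b)/2,np.linalg.norm(a-b)
def proj(n,P):
    R,t,f,cx,cy=cam(n);p=R@np.asarray(P,float)+t;return np.array([cx+f*p[0]/p[2],cy+f*p[1]/p[2]])
def crop(n,f,x,y,w,h,k,name):
    cv2.imwrite(name,cv2.resize(f[y:y+h,x:x+w],None,fx=k,fy=k,interpolation=cv2.INTER_CUBIC))
E
python3 - <<'E'
from h import *
s=cv2.imread("pics/side0.png");t=cv2.imread("pics/top0.png")
a=cv2.resize(s[280:370,285:365],None,fx=6.6,fy=6.6,interpolation=2)[:594,:400]
A=cv2.resize(s[282:366,290:356],(471,600),interpolation=2)
B=cv2.resize(t[238:278,358:410],(329,253),interpolation=2)
C=np.zeros((600,800,3),np.uint8);C[:,:471]=A;C[:253,471:]=B
cc=cv2.resize(t[195:293,220:306],(304,346),interpolation=2);C[254:,471:775]=cc
C=np.clip(C.astype(float)*1.5,0,255).astype(np.uint8)
cv2.imwrite("pics/crop1.png",C)
E
```

```text
(no output)
```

View pics/crop1.png

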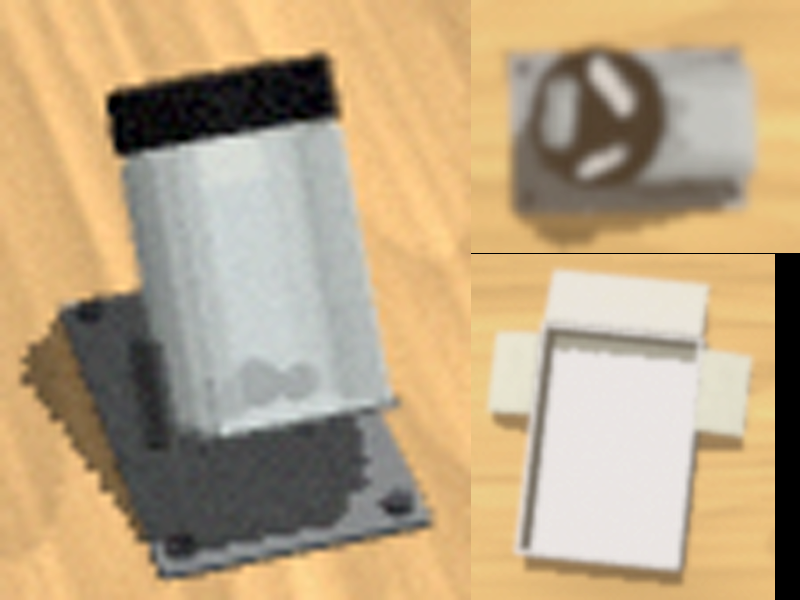

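The left panel shows the clear jar with black cap lying in the grey (not pink) rest, with two balls visible at the bottom. The top-right panel shows the wide slot already near the outlet on the left (+y world) side. The carton has its long tuck flap towards the top of the image (+x world), so the carton's -x points along world +x. Next I'll measure.

Run:
```python
from h import *
s=cv2.imread("pics/side0.png");t=cv2.imread("pics/top0.png")
def centre(img,x,y,w,h,th):
    m=(img[y:y+h,x:x+w].max(2)<th).astype(np.uint8)
    m=cv2.morphologyEx(m,cv2.MORPH_OPEN,np.ones((2,2)))
    c=max(cv2.findContours(m,0,1)[0],key=cv2.contourArea);hu=cv2.convexHull(c)
    r=cv2.minAreaRect(hu);b=cv2.boundingRect(hu)
    return np.array(r[0])+[x,y],r[1],r[2],(b[0]+x,b[1]+y,b[2],b[3])
for th in(45,60,75):
    a=centre(s,300,284,50,25,th);b=centre(t,360,240,36,36,th)
    print(th,a,b);print(tri(a[0],b[0]))
# foot
for n,p in(("top",(364.4,245.6)),("top",(364.6,271.5)),("top",(401.3,270.4)),("top",(401.3,245.6)),("side",(298.4,325.4)),("side",(312.4,363)),("side",(350.5,355.1))):
    print(n,p,onz(n,*p,0.003)[:2].round(4))
# grey mask of foot: low saturation
hsv=cv2.cvtColor(t,cv2.COLOR_BGR2HSV);m=(hsv[238:278,358:410,1]<70)|(t[238:278,358:410].max(2)<60)
m=m.astype(np.uint8);cs=max(cv2.findContours(m,0,1)[0],key=cv2.contourArea);r=cv2.minAreaRect(cs);print(r,cv2.boxPoints(r)+[358,238])
# carton interior + rim: crop scale 3.535
for q in((545,328),(698,343),(683,571),(518,553)):
    u=np.array([(q[0]-471)/3.535+220,(q[1]-254)/3.535+195]);print("carton",u,onz("top",*u,.055)[:2].round(4))
for n in("knife",):
    print(onz("top",318,186,0.01),onz("top",320,316,.048),onz("top",466,268,.045))
```

```text
Traceback (most recent call last):
ValueError: max() iterable argument is empty
```

Run:
```python
from h import *
s=cv2.imread("pics/side0.png");t=cv2.imread("pics/top0.png")
print(t[257,366:392].max(1),t[257,366:392,0], t[246:270,378].max(1))
def centre(img,x,y,w,h,f):
    m=f(img[y:y+h,x:x+w].astype(int)).astype(np.uint8)
    n,l,st,_=cv2.connectedComponentsWithStats(m);k=1+st[1:,4].argmax()
    c=np.argwhere(l==k)[:,::-1].astype(np.int32);hu=cv2.convexHull(c)
    r=cv2.minAreaRect(hu);b=cv2.boundingRect(hu)
    return np.array(r[0])+[x,y],r[1],r[2],(b[0]+x,b[1]+y,b[2],b[3])
for th in(45,60):
  for tb in(40,50,60):
    a=centre(s,300,284,50,25,lambda i:i.max(2)<th);b=centre(t,360,240,36,36,lambda i:i[...,0]<tb)
    bb=b[3];cb=(bb[0]+(bb[2]-1)/2,bb[1]+(bb[3]-1)/2)
    print(th,tb,a,bb,cb);print(tri(a[0],cb))
for n,p in(("top",(364.4,245.6)),("top",(364.6,271.5)),("top",(401.3,270.4)),("top",(401.3,245.6)),("side",(298.4,325.4)),("side",(312.4,363)),("side",(350.5,355.1))):
    print(n,p,onz(n,*p,0.003)[:2].round(4))
for q in((545,328),(698,343),(683,571),(518,553)):
    u=np.array([(q[0]-471)/3.535+220,(q[1]-254)/3.535+195]);print("carton",u,onz("top",*u,.055)[:2].round(4))
print(onz("top",318,186,0.01),onz("top",320,316,.048),onz("top",466,268,.045))
```

```text
[ 93  72  69  88 102 111 116 111  83  61  56  56  57  56  56  58  59  57
  57  55  55  57  74 102 117 126] [ 82  57  52  77  96 104 112 105  71  40  32  32  32  32  32  37  36  33
  33  31  32  34  61  94 112 122] [ 86 109 133 141 139 125  99  72  59  56  56  57  57  56  58  70 103 132
 124  87  62  65  75  77]
45 40 (array([320.54310226, 296.23275948]), (8.376106262207031, 30.845922470092773), 79.50852966308594, (305, 290, 32, 14)) (370, 247, 18, 20) (378.5, 256.5)
(array([ 0.53807733, -0.18266595,  0.102788  ]), np.float64(0.0007892578245454041))
45 50 (array([320.54310226, 296.23275948]), (8.376106262207031, 30.845922470092773), 79.50852966308594, (305, 290, 32, 14)) (368, 246, 20, 22) (377.5, 256.5)
(array([ 0.538585  , -0.18006024,  0.10056086]), np.float64(0.0002132522267755756))
45 60 (array([320.54310226, 296.23275948]), (8.376106262207031, 30.845922470092773), 79.50852966308594, (305, 290, 32, 14)) (365, 245, 31, 31) (380.0, 260.0)
(array([ 0.53193187, -0.18726202,  0.10723767]), np.float64(0.008293502303553097))
60 40 (array([320.62599564, 296.18037224]), (8.813119888305664
[... 540 characters left out ...]
 14)) (365, 245, 31, 31) (380.0, 260.0)
(array([ 0.53200941, -0.18727048,  0.10735293]), np.float64(0.008468250623568787))
top (364.4, 245.6) [ 0.5807 -0.1507]
top (364.6, 271.5) [ 0.5001 -0.1489]
top (401.3, 270.4) [ 0.5011 -0.2627]
top (401.3, 245.6) [ 0.5782 -0.2655]
side (298.4, 325.4) [ 0.5002 -0.1483]
side (312.4, 363) [ 0.4993 -0.2618]
side (350.5, 355.1) [ 0.5793 -0.2613]
carton [240.93352192 215.93352192] [0.6742 0.2248]
carton [284.21499293 220.17680339] [0.6583 0.0938]
carton [279.97171146 284.67468175] [0.464  0.1091]
carton [233.29561528 279.58274399] [0.4822 0.2486]
[ 0.77105531 -0.01015457  0.01      ] [ 0.36838615 -0.00846466  0.048     ] [ 0.50219968 -0.45143037  0.045     ]
```

```bash
cat >> h.py <<'E'
A=np.radians(42)
O=np.array([0.5393,-0.2405,0.032]);jy=np.array([1.,0,0]);jz=np.array([0,np.sin(A),np.cos(A)]);jx=np.cross(jy,jz)
def rpy(Rm): return Ro.from_matrix(Rm).as_euler("xyz",degrees=True)
def Rcap(phi):  # tool along -jz, jaws at phi (deg, ccw from outside) from jar y
    R0=np.c_[np.cross(jy,-jz),jy,-jz]; return Ro.from_rotvec(jz*np.radians(phi)).as_matrix()@R0
def Pcap(tipz,off=0): return O+jz*(tipz+0.073)+jx*off
CT=np.array([0.570,0.169])
def jarR(tilt): # tilt = deg of jar axis above level, leaning to +y
    a=np.radians(tilt);z=np.array([0,np.cos(a),np.sin(a)]);return np.c_[np.cross(jy,z),jy,z]
def Rgrip(tilt,flip=False):
    J=jarR(tilt);s=-1 if flip else 1;y=J[:,1]*s;z=-J[:,0];return np.c_[np.cross(y,z),y,z]
def Pgrip(tilt,o,zg=0.046): # TCP for jar origin o
    J=jarR(tilt);return o+J[:,2]*zg+J[:,0]*0.054
def opour(tilt,outlet): J=jarR(tilt);return outlet-J@np.array([-.025,0,.098])
E
python3 - <<'E'
from h import *
print("reach",robot.tip_reach)
t=cv2.imread("pics/top0.png");top=O+.098*jz
def face(u,v):
    o,d=ray("top",u,v);return o+d*((top-o)@jz)/(d@jz)-top
print("proj",proj("top",top),proj("side",top))
m=np.zeros(t.shape[:2],np.uint8)
reg=t[246:270,366:392].max(2).astype(int);m[246:270,366:392]=(reg>75)
n,l,st,c=cv2.connectedComponentsWithStats(m,connectivity=4)
for k in range(1,n):
    p=face(*c[k]);a,b=p@jx,p@jy
    if st[k,4]<3:continue
    # angle ccw from -x about z
    print(c[k],st[k,4],"r",np.hypot(a,b),"ang",np.degrees(np.arctan2(-b,-a)))
for z in(.082,.16):
  ok=[]
  for phi in range(-180,181,15):
    q=robot.ik(Pcap(z),rpy(Rcap(phi)));ok.append((phi,None if q is None else np.round(q).astype(int).tolist()))
  print(z,*ok,sep="\n")
for fl in(0,1):
  for off in(0,.1):print("grip",fl,off,robot.ik(Pgrip(48,O+off*jx),rpy(Rgrip(48,fl))))
  for ti in(48,10,-22,-28):print("pour",ti,robot.ik(Pgrip(ti,opour(ti,np.array([.57,.135,.09]))),rpy(Rgrip(ti,fl))))
E
```

```text
reach 0.0726
proj [375.86810224 256.2185166 ] [320.25308915 292.96479505]
[369.72173913 253.76521739] 115 r 0.023593350464135417 ang -21.61212091494384
[385.65853659 254.07926829] 164 r 0.034921720175959695 ang -173.73939312409127
[378.17241379 263.20689655] 29 r 0.02203467186467643 ang 109.64754588823952
[373.37037037 268.18518519] 27 r 0.03576619612183539 ang 73.22175960247147
0.082
(-180, [-12, -4, -28, 56, -41, -106])
(-165, [-12, -4, -28, 56, -41, -121])
(-150, [-12, -4, -28, 56, -41, -136])
(-135, [-12, -4, -28, 56, -41, -151])
(-120, [-12, -4, -28, 56, -41, -166])
(-105, [-12, -4, -28, 56, -41, 179])
(-90, [-12, -4, -28, 56, -41, 164])
(-75, [-12, -4, -28, 56, -41, 149])
(-60, [-12, -4, -28, 56, -41, 134])
(-45, [-12, -4, -28, 56, -41, 119])
(-30, [-12, -4, -28, 56, -41, 104])
(-15, [-12, -4, -28, 56, -41, 89])
(0, [-12, -4, -28, 56, -41, 74])
(15, [-12, -4, -28, 56, -41, 59])
(30, [-12, -4, -28, 56, -41, 44])
(45, [-12, -4, -28, 56, -41, 29])
(60, [-12, -4, -28, 56, -41, 14])
(75, [-12, -4, -28, 56, -41, -1])
(90, [-12, -4, -28, 56, -41, -16])
(105, [-12, -4, -28, 56, -41, -3
[... 1462 characters left out ...]
83367  78.38750022 -21.81678012
  97.77581075]
pour -28 [ 10.22262387  12.38339412  -2.73068702  80.27662935 -27.51746596
 101.54350928]
grip 1 0 [ -48.91288043   44.55919034   21.53510322  106.90797526   29.23541374
 -149.73836257]
grip 1 0.1 [ -52.7742043    52.00124738   39.33549794  118.82166336   26.71617335
 -153.05245653]
pour 48 [ -25.6503805    21.92920928   -6.8808067    86.86638664   42.06008571
 -125.6650988 ]
pour 10 [ -10.10978003    3.152736    -12.87834082   75.74174846    9.84317394
 -100.26244973]
pour -22 [  7.21580428   9.16284741  -5.35483367  78.38750022 -21.81678012
 -82.22418925]
pour -28 [ 10.22262387  12.38339412  -2.73068702  80.27662935 -27.51746596
 -78.45649072]
```

Run:
```python
from h import *
P=-20
robot.move_pose(Pcap(.25),rpy(Rcap(P)))
robot.set_gripper(.055)
robot.line_to(Pcap(.125),.15)
print(robot.observe()["ft_force"],robot.observe()["gripper_width"])
r=robot.line_to(Pcap(.085),.02,guard=4)
o=robot.observe();d=o["tool_pos"]-O
print(r,"axial tcp",d@jz,"lat",d@jx,d@jy,o["ft_force"],o["time"])
robot.line_to(o["tool_pos"]+.03*jz,.1)
robot.set_gripper(.085)
crop("side",robot.grab_frame("side"),270,230,120,130,4,"pics/s2.png")
```

```text
[-0.19385367  0.99294908 -0.70427745] 0.05498880783942472
True axial tcp 0.16749660302761207 lat -7.050677961784625e-05 -2.6109232412752093e-06 [0.00507004 1.78700529 4.663526  ] 5.3917
```

View pics/s2.png

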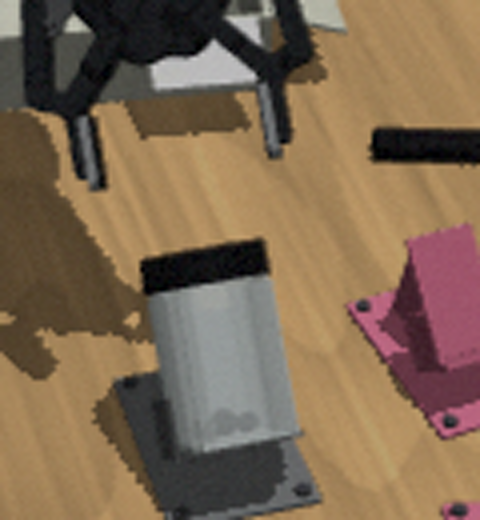

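The gripper is open over the jar, straddling the cap, which is at (205,265) in the crop; nothing has been disturbed. The contact test puts the fingertip reach at 69.5 mm for a 55 mm opening. Next I'll grip the skirt.

Run:
```python
from h import *
P=-20
robot.line_to(Pcap(.0785),.08)
f0=robot.observe()["ft_force"]
robot.set_gripper(.05)
o=robot.observe();df=o["ft_force"]-f0
print("grip",o["gripper_width"],"f jx,jy,jz",df@jx,df@jy,df@jz)
for k in range(4):
    if df@jx>3: break
    robot.line_to(robot.observe()["tool_pos"]-.0005*jx,.02);df=robot.observe()["ft_force"]-f0
    print(k,df@jx,df@jy,df@jz)
q=np.array(robot.observe()["q"])
for a in(25,55,85,110,135.8):
    qq=q.copy();qq[5]-=a;robot.goto_joints(qq)
    o=robot.observe();df=o["ft_force"]-f0;print(a,o["q"][5],df@jx,df@jy,df@jz,o["torque"].round(2),o["time"])
robot.set_gripper(.085)
robot.line_to(robot.observe()["tool_pos"]+.09*jz,.15)
q[0]=robot.observe()["q"][0]+45;robot.goto_joints([robot.observe()["q"][0]+35,*robot.observe()["q"][1:]])
f=robot.grab_frame("top");cv2.imwrite("pics/t3.png",f)
s=robot.grab_frame("side");cv2.imwrite("pics/s3.png",s)
C=np.zeros((600,780,3),np.uint8);C[:,:390]=cv2.resize(s[282:366,290:345],(390,600),interpolation=2);C[:300,390:]=cv2.resize(f[238:278,358:410],(390,300),interpolation=2)
cv2.imwrite("pics/c3.png",np.clip(C*1.5,0,255));print(robot.observe()["time"])
```

```text
grip 0.06198005132253197 f jx,jy,jz -0.7413834258054436 -2.7756661328725762 10.45231145704164
0 2.1977589558900315 0.45004437307924405 1.5986765566588572
1 3.4498759677371953 -0.27731518587855675 0.9567719921204534
25 69.0690169119766 1.4257198066600165 1.72736386916997 -1.5943611717622774 [ 0.18 -0.17  0.24] 8.3917
55 39.0274949038737 4.4757608128626805 4.958824634515539 -0.14408776100819698 [-0.57 -0.66  0.34] 8.9583
85 9.021825341217802 8.117494601032552 3.1696063737044424 -0.6061719096651712 [-1.38 -0.41  0.22] 9.525
110 -15.993472815318846 7.781920097710945 2.5783996844942427 -2.0059127114113244 [-1.3  -0.38  0.38] 10.025
135.8 -41.79222442397436 6.884713713152295 5.585716023442055 -2.5978956798052493 [-1.1  -0.69  0.6 ] 10.5333
13.0[ WARN:0@27.556] global loadsave.cpp:1063 imwrite_ Unsupported depth image for selected encoder is fallbacked to CV_8U.
```

View pics/c3.png

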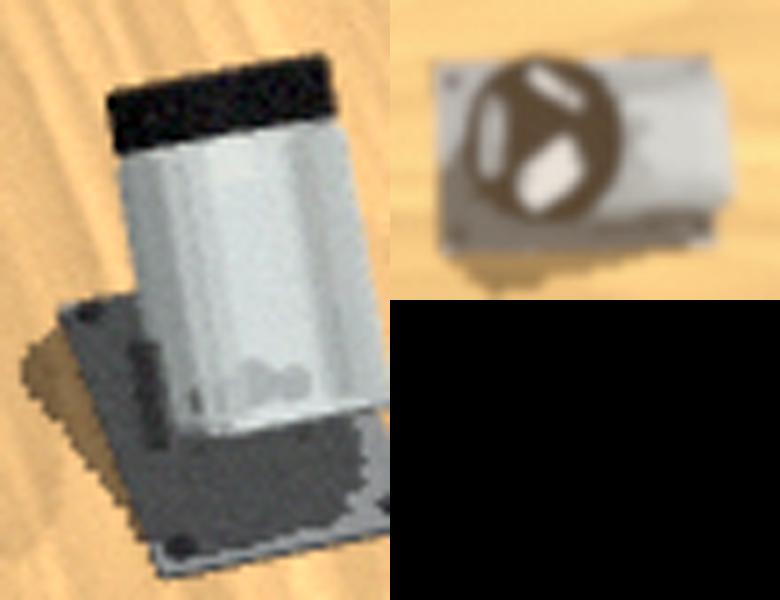

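Now the middle slot is at the outlet, centred at (491,138) in the crop. The wide slot is lower right, the narrow one upper right, and the jar is still seated. I'll check the angle with a three-slot fit.

Run:
```python
from h import *
top=O+.098*jz
def face(u,v):
    o,d=ray("top",u,v);p=o+d*((top-o)@jz)/(d@jz)-top;return np.array([p@jx,p@jy])
for f,pts,th0 in(("top0",dict(w=(371.6,255.4),m=(379.8,251.3),n=(378.2,263.1)),0),("t3",dict(m=(371,256),n=(379.7,249.3),w=(378.9,260.9)),2.2)):
    g=cv2.imread(f"pics/{f}.png").max(2).astype(float)
    D=[];M=[]
    for k,a in(("w",np.pi),("m",np.pi-2.2),("n",np.pi-4.2)):
        u,v=pts[k]
        for _ in range(6):
            yy,xx=np.mgrid[int(v)-6:int(v)+8,int(u)-6:int(u)+8];w=np.clip(g[yy,xx]-62,0,60)*np.exp(-((xx-u)**2+(yy-v)**2)/2/2.2**2)
            u,v=(w*xx).sum()/w.sum(),(w*yy).sum()/w.sum()
        D.append(face(u,v));M.append([np.cos(a),np.sin(a)]);print(k,round(u,2),round(v,2))
    D=np.array(D);M=np.array(M);d=D-D.mean(0);m=M-M.mean(0)
    th=np.arctan2((m[:,0]*d[:,1]-m[:,1]*d[:,0]).sum(),(m*d).sum());print(f,"theta",th)
```

```text
w 371.42 255.18
m 379.59 250.87
n 377.95 263.36
top0 theta -0.19602142841579273
w 378.88 260.78
m 369.71 255.22
n 379.06 246.62
t3 theta 2.1352362389687114
```

```bash
cat >> h.py <<'E'
def G(tilt,o,vel=.15): robot.line_to(Pgrip(tilt,o),vel,rotation=rpy(Rgrip(tilt)))
E
python3 - <<'E'
from h import *
R=rpy(Rgrip(48));up=O+.03*jx+np.array([0,0,.2])
robot.move_pose(Pgrip(48,up),R)
print(robot.observe()["time"])
robot.line_to(Pgrip(48,O+.085*jx),.2)
robot.line_to(Pgrip(48,O),.08)
f0=robot.observe()["ft_force"]
robot.set_gripper(.045)
o=robot.observe();df=o["ft_force"]-f0
print(o["gripper_width"],df@jx,df@jy,df@jz,o["time"])
robot.line_to(Pgrip(48,O+.05*jx),.06)
o=robot.observe();print(o["gripper_width"],o["ft_force"]-f0,o["time"])
s=robot.grab_frame("side");cv2.imwrite("pics/s4.png",s);crop("side",s,250,200,150,180,3,"pics/c4.png")
E
```

```text
Traceback (most recent call last):
plant.IKError: the arm cannot take that pose within its joint ranges
```

Run:
```python
from h import *
R=rpy(Rgrip(48));v=lambda q:None if q is None else np.round(q,0)
print(robot.observe()["q"])
for ox in(0,.05,.07,.085):
  for dy in (0,.05,.1):
    for dz in(0,.04,.08,.12):
      q=robot.ik(Pgrip(48,O+ox*jx+[0,dy,dz]),R)
      print(ox,dy,dz,v(q))
```

```text
[ 29.19913863  -3.95345671 -20.34538424  68.65402227 -41.77658365
 -33.39118483]
0 0 0 [-49.  45.  22. 107.  29.  30.]
0 0 0.04 [-49.  42.  23. 110.  29.  30.]
0 0 0.08 [-49.  41.  25. 114.  29.  30.]
0 0 0.12 [-49.  39.  27. 118.  29.  30.]
0 0.05 0 [-46.  39.  13. 103.  31.  33.]
0 0.05 0.04 [-46.  36.  15. 107.  31.  33.]
0 0.05 0.08 [-46.  35.  16. 110.  31.  33.]
0 0.05 0.12 [-46.  33.  19. 114.  31.  33.]
0 0.1 0 [-43.  34.   7. 100.  33.  36.]
0 0.1 0.04 [-43.  31.   8. 104.  33.  36.]
0 0.1 0.08 [-43.  29.   9. 107.  33.  36.]
0 0.1 0.12 [-43.  28.  12. 111.  33.  36.]
0.05 0 0 [-51.  48.  29. 113.  28.  29.]
0.05 0 0.04 [-51.  46.  31. 116.  28.  29.]
0.05 0 0.08 [-51.  45.  34. 120.  28.  29.]
0.05 0 0.12 None
0.05 0.05 0 [-48.  41.  20. 109.  30.  31.]
0.05 0.05 0.04 [-48.  39.  22. 112.  30.  31.]
0.05 0.05 0.08 [-48.  38.  24. 116.  30.  31.]
0.05 0.05 0.12 [-48.  37.  27. 120.  30.  31.]
0.05 0.1 0 [-45.  35.  13. 105.  32.  34.]
0.05 0.1 0.04 [-45.  33.  14. 109.  32.  34.]
0.05 0.1 0.08 [-45.  32.  16. 113.  32.  34.]
0.05 0.1 0.12 [-45.  31.  19. 117.  32.  34.]
0.07
[... 223 characters left out ...]
49.  39.  28. 118.  29.  30.]
0.07 0.05 0.12 None
0.07 0.1 0 [-46.  36.  15. 108.  31.  33.]
0.07 0.1 0.04 [-46.  34.  17. 111.  31.  33.]
0.07 0.1 0.08 [-46.  33.  19. 115.  31.  33.]
0.07 0.1 0.12 [-46.  32.  22. 119.  31.  33.]
0.085 0 0 [-52.  51.  36. 117.  27.  27.]
0.085 0 0.04 [-52.  49.  38. 120.  27.  27.]
0.085 0 0.08 None
0.085 0 0.12 None
0.085 0.05 0 [-50.  43.  26. 113.  29.  30.]
0.085 0.05 0.04 [-50.  42.  28. 116.  29.  30.]
0.085 0.05 0.08 [-50.  41.  31. 120.  29.  30.]
0.085 0.05 0.12 None
0.085 0.1 0 [-47.  37.  17. 109.  31.  32.]
0.085 0.1 0.04 [-47.  35.  19. 113.  31.  32.]
0.085 0.1 0.08 [-47.  34.  22. 117.  31.  32.]
0.085 0.1 0.12 [-47.  33.  25. 120.  31.  32.]
```

Run:
```python
from h import *
R=rpy(Rgrip(48))
p=robot.observe()["tool_pos"];print(p)
robot.line_to(p+[0,0,.1],.2)
robot.move_pose([.53,-.30,.32],rpy(Rgrip(10)))
robot.line_to(Pgrip(48,O+.085*jx),.15,rotation=R)
robot.line_to(Pgrip(48,O),.08)
f0=robot.observe()["ft_force"]
robot.set_gripper(.045)
o=robot.observe();df=o["ft_force"]-f0
print(o["gripper_width"],df@jx,df@jy,df@jz,o["time"])
robot.line_to(Pgrip(48,O+.05*jx),.06)
o=robot.observe();print(o["gripper_width"],o["ft_force"]-f0,o["time"])
s=robot.grab_frame("side");cv2.imwrite("pics/s4.png",s);crop("side",s,250,200,150,180,3,"pics/c4.png")
```

```text
[0.4870848  0.24460614 0.21131427]
0.05425239954939868 -1.3684336254716685 0.7403941883415177 -0.2280416196855057 18.3667
0.05477566524294945 [ 0.60188917 -0.57158355 -2.86207354] 19.35
```

View pics/c4.png

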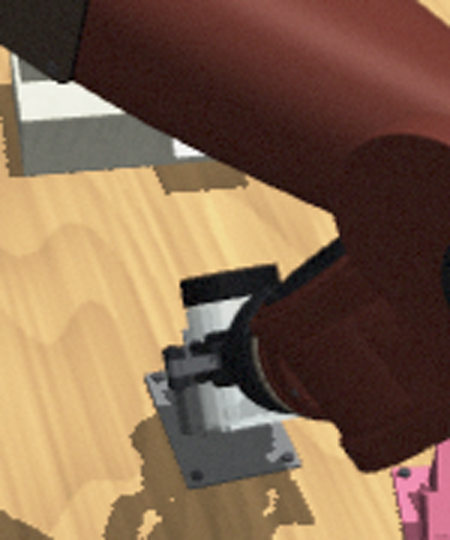

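The jar is held at the grip band, clear of the rest at about (215,350) in the crop, and the force change is 2.9 N. Now I'll carry it over and tip.

Run:
```python
from h import *
G(48,O+.05*jx+[0,.06,.08],.2)
G(25,opour(25,np.array([.56,.06,.19])),.25)
G(10,opour(10,np.array([.57,.13,.12])),.2)
print(robot.observe()["time"])
for ti in(-8,-22):
    G(ti,opour(ti,np.array([.57,.13,.10])),.06); robot.pause(.6)
robot.pause(1.0)
o=robot.observe();print(o["time"],o["ft_force"],o["gripper_width"])
t=robot.grab_frame("top");s=robot.grab_frame("side");cv2.imwrite("pics/t5.png",t);cv2.imwrite("pics/s5.png",s)
C=np.zeros((500,800,3),np.uint8);C[:,:400]=cv2.resize(t[205:295,225:297],(400,500),interpolation=2);C[:,400:]=cv2.resize(s[180:280,240:320],(400,500),interpolation=2);cv2.imwrite("pics/c5.png",C)
```

```text
21.6833
24.975 [-0.03221288  0.11128144 -1.98961304] 0.05435318171262329
```

View pics/c5.png

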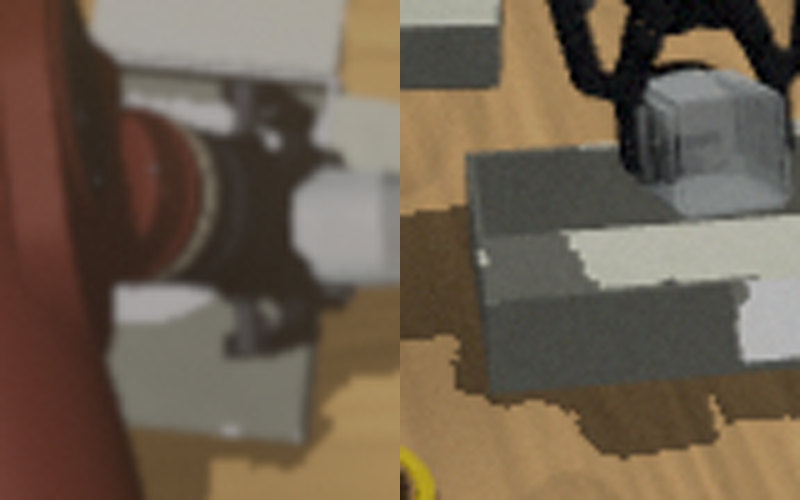

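The arm hides the carton interior in both views. I'll do one raise and re-tip, then back off and count the weights.

Run:
```python
from h import *
p=np.array([.57,.13,.10])
G(12,opour(12,p+[0,0,.02]),.12);robot.pause(.6)
print(robot.observe()["ft_force"])
G(-24,opour(-24,p),.08);robot.pause(1.2)
G(12,opour(12,p+[0,0,.04]),.12);robot.pause(.4);print(robot.observe()["ft_force"])
G(40,opour(40,np.array([.56,-.04,.19])),.2);robot.pause(.2)
print(robot.observe()["time"],robot.observe()["ft_force"])
t=robot.grab_frame("top");s=robot.grab_frame("side");cv2.imwrite("pics/t6.png",t);cv2.imwrite("pics/s6.png",s)
C=np.zeros((500,800,3),np.uint8);C[:,:400]=cv2.resize(t[205:295,225:297],(400,500),interpolation=2);C[:,400:]=cv2.resize(s[190:270,240:370],(400,246),interpolation=2).repeat(1,0)[:246] if 0 else 0
C[:246,400:]=cv2.resize(s[190:270,240:370],(400,246),interpolation=2);C[250:500,400:]=cv2.resize(s[220:340,260:452],(400,250),interpolation=2)
cv2.imwrite("pics/c6.png",C)
```

```text
[ 0.00979295  0.9764506  -2.29608495]
[ 0.19878453 -0.51164803 -3.58008003]
30.9167 [-0.31256329 -0.10588103 -2.98782197]
```

View pics/c6.png

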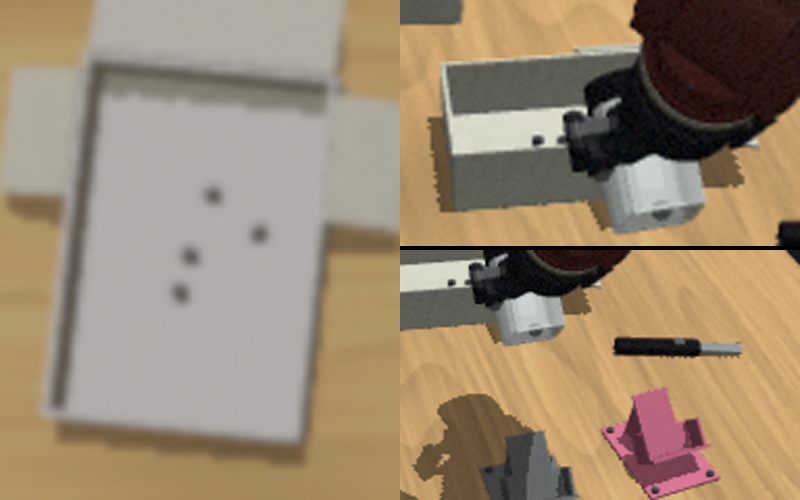

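All four small weights lie in the carton, at (213,195), (259,234), (190,257) and (181,293) in the left panel. One ball remains in the jar, at (660,213). Now I'll lay the jar back.

Run:
```python
from h import *
G(48,O+.05*jx+[0,.06,.08],.2)
G(48,O+.05*jx,.12)
robot.pause(.2)
r=robot.line_to(Pgrip(48,O+.0005*jx),.04,guard=12)
o=robot.observe();print(r,(o["tool_pos"]-Pgrip(48,O))@np.c_[jx,jy,jz],o["ft_force"],o["time"])
robot.set_gripper(.085);robot.pause(.2)
robot.line_to(Pgrip(48,O+.085*jx),.1)
robot.line_to([.53,-.30,.32],.2,rotation=rpy(Rgrip(10)))
robot.goto_joints([robot.observe()["q"][0]-30,*robot.observe()["q"][1:]])
robot.pause(.3)
t=robot.grab_frame("top");s=robot.grab_frame("side");cv2.imwrite("pics/t7.png",t);cv2.imwrite("pics/s7.png",s)
print(robot.observe()["time"])
for n,a in(("top",t),("side",s)):
    b=cv2.imread(f"pics/{n}{0 if n=='side' else 3}.png");x,y,w,h=(360,240,46,36) if n=="top" else(290,282,66,84)
    print(n,"mean abs diff",np.abs(a[y:y+h,x:x+w].astype(int)-b[y:y+h,x:x+w]).mean())
C=np.zeros((600,800,3),np.uint8);C[:,:471]=cv2.resize(s[282:366,290:356],(471,600),interpolation=2);C[:253,471:]=cv2.resize(t[238:278,358:410],(329,253),interpolation=2);C[260:600,471:]=cv2.resize(t[205:295,225:312],(329,340),interpolation=2)
cv2.imwrite("pics/c7.png",C)
```

```text
False [7.59969479e-04 6.13134319e-05 2.93362845e-05] [-0.43329891  1.67034226 -2.83674818] 34.225
38.4917[ WARN:0@20.352] global loadsave.cpp:275 findDecoder imread_('pics/top3.png'): can't open/read file: check file path/integrity
Traceback (most recent call last):
TypeError: 'NoneType' object is not subscriptable
```

Run:
```python
from h import *
t=cv2.imread("pics/t7.png");s=cv2.imread("pics/s7.png")
def c(s):
    m=(s[284:309,300:350].max(2)<60).astype(np.uint8);n,l,st,ce=cv2.connectedComponentsWithStats(m);return ce[1+st[1:,4].argmax()]
print("cap side centroid",c(cv2.imread("pics/side0.png")),c(cv2.imread("pics/s3.png")),c(s))
b=cv2.imread("pics/t3.png");print(np.abs(t[240:276,360:406].astype(int)-b[240:276,360:406]).mean())
C=np.zeros((600,800,3),np.uint8);C[:,:471]=cv2.resize(s[282:366,290:356],(471,600),interpolation=2);C[:253,471:]=cv2.resize(t[238:278,358:410],(329,253),interpolation=2);C[260:600,471:]=cv2.resize(t[205:295,225:312],(329,340),interpolation=2)
cv2.imwrite("pics/c7.png",C)
```

```text
cap side centroid [20.57037037 12.17037037] [20.5464684  12.10780669] [19.69076305 11.93172691]
4.710547504025765
```

View pics/c7.png

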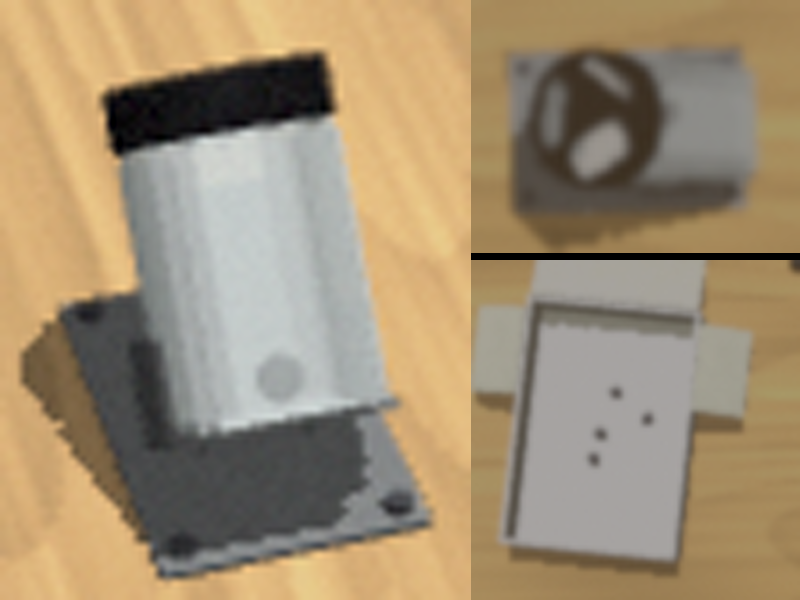

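The jar is seated as before, its cap within 1 px of the start, with the single large ball inside at (280,378). The four small weights are in the carton at (600,425), and the gripper is clear. I'll hand it in.

```bash
python3 -c "
from plant import robot
robot.job_done();print(robot.observe()['time'])"
```

```text
the job is handed in; nothing more can be done
the job is handed in; nothing more can be done
```

The job is done and handed in, with the robot's clock at about 38.5 s of the 72 allowed. I turned the cap about 136° in a single grip, tipped the jar twice over the carton, laid it back in its rest and let go.

- **Weights:** the last pictures show four small weights lying in the carton and the one large weight still in the jar.
- **Jar:** its cap is within 1 pixel (about 2 mm) of where it started in the side view, and the gripper is clear of everything.
- **Cap angle:** the two checks differed slightly. The slot fit gave about 2.14 rad, and the start angle plus the turn gave about 2.18 rad. Both are within the tolerance around 2.2, so I left it.
- **First tip:** the arm hid the carton, so I could not count the weights then. I raised and re-tipped the jar as a precaution, so that second tip may not have been needed.
- **Bystanders:** I did not measure the tape, knife, stapler and closed box again at the end. The planned path stayed clear of them, and none of the force readings I took showed contact.

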